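Hold a formed bracket against the drill jig's end stop

ROBOT

A 6-joint arm with a two-finger parallel gripper is mounted at the origin on the work surface. World frame = base frame: x ahead of the robot, y to its left, z up, the work surface at z = 0. Lengths are in m, angles in rad, forces in N, time in s.
With the tool pointing down it reaches from about 0.325 to 0.9 m from the base axis. Payload 6.1 kg.
Tool frame: the origin (TCP) lies midway between the tips of the shut fingers; the grasp point (between the pads) lies 19 mm behind it; z points along the fingers, y is the line along which they close (so a half turn about z gives the same grasp; the last joint's range is limited). The gripper opens to 85 mm and grips with 20 to 120 N. Pads are 22 mm wide; open, the fingers measure 114 mm over their backs; the gripper's body (76 mm by 85 mm) begins 54 mm behind the grasp point. The pads swing forward as they close: fully open they stand 13 mm farther back than shut.
Start: joints at [-1.437, 0.22, 1.526, -0, 1.395, -0.126], TCP at [0.161, -0.604, 0.231] pointing down, gripper open.
Joint ranges: [-2.98, 2.98], [-0.91, 2.08], [0.09, 2.57], [-1.24, 4.39], [0.2, 2.65], [-2.68, 2.68]. Speed limits (rad/s): [2.57, 2.57, 3.01, 3.14, 3.14, 3.14].

INTERFACE

Orientations are given as a rotation vector (axis times angle).
In Python, from cell import manip gives the robot as it stands. The module is installed in compiled form; this text tells all that it offers.
- The arm moves only by the tool move_arm, never from a script. Its argument "motion" is a list of rows, each a list of 7 numbers: the shift along the world's x, y, z in units of 0.08 m (1.0 is 0.08 m), then the turn, a rotation vector about the world's x, y, z in units of pi/4 rad (1.0 is pi/4 rad), then the opening, from 0 (shut) to 1 (fully open). A call has 1 to 10 rows; each row is the pose to reach, as a shift and turn from the pose commanded when the call began; what a row does not reach only later rows make up. A row lasts 1/12 s, in which the tool goes at most 41.7 mm and 7.16 degrees, less where a joint would pass 70% of its speed; a pose out of reach is approached as far as the arm can. A call with a number of a shift or a turn outside -1 to 1 is refused whole. A call with a gripper value outside its range is refused whole. The fingers move at their own pace and stop on an object; the grip force is fixed at half the most. Time passes only in rows, so rows that repeat a pose let the fingers close. It gives the time, the measured TCP pose, the force, the opening and the grip force at its end, in the units of the state.
- manip.read_state(): the state, without advancing time (a new reading comes with each control period).
- manip.capture(name): name is "scene" or "side" or "wrist"; returns the picture (420x560x3 uint8, red, green, blue); there is no depth.
- manip.calibration(name): a dict with "K" (3x3 intrinsics, pixels), "R" (3x3) and "t" (3): a world point X has camera coordinates R X + t; the wrist camera has in their place "mount" (4x4, takes a point from camera to tool coordinates, whose origin is the TCP and whose axes are the flange's). Camera axes: x right, y down, z forward; pixel columns grow to the right and rows downward; lengths in m; the calibration is good to about 2 mm. A picture is of the moment at which its call begins: read the wrist's pose just before it. calibration takes no time and is no camera call.
- manip.close_job(): hands the job in; it is judged then, once.
The state is a dict: "time": time; "joints": joint angles; "dq": joint speeds; "joint_efforts": joint torques, N m; "eef_pos": TCP position; "tool_rot": TCP orientation; "wrist_force": force on the tool from outside, world axes, zero at the start; "ft_torque": the same for the moment, N m; "opening": finger opening in m; "finger_force": force on a finger pad.
Only numpy, scipy, OpenCV 4.12 (cv2) and the standard library are available. Lean on these libraries where they do the work, as an engineer would, in place of code of your own. Each camera call takes 0.05 s, during which the arm holds its last target. There are 200 camera calls.

TASK

Lift the freshly bent U-bracket straight up out of the bending die and set it, web down, on the bed of the drilling jig between the two guide rails. Be my third hand while I close the toggle clamp: keep the bracket gripped by its legs, flat on the bed and squarely up against the end stop, with a steady push of about 12 N (no less than 6, no more than 20), and finish while still holding it like that. Do not ram the stop, and leave the other things on the bench alone.

Things in the scene. Friction and masses are not known exactly. Their poses are not given: they have to be found in the camera images.
- bracket: the U-bracket, bare bent steel 3 mm thick, about 0.28 kg: 80 mm long (its x axis), 40 mm wide outside (y), legs 55 mm high (z, upward). It stands web down, legs up, in the slot of the die. Origin: centre of the web's underside, so its ends are at x = -40 and +40 mm. It is the same turned half round. Steel on the bed drags: borne down on, it takes its share of the push away from the stop
- die: open U-bending die, fixed: grey shoe 150 x 120 x 20 mm (x, y, z) with two dark blocks, each 100 x 35 x 25 mm, either side of an open-ended slot 42 mm wide along x. Slot floor 20 mm, block tops 45 mm above the bench: the bracket stands 25 mm deep, 30 mm of its legs showing. Four locating pins, 6 mm thick, rise 4 mm above the blocks at x = -46 and 46 mm. Origin: centre of the shoe's underside
- jig: drilling jig, fixed: base plate 220 x 110 x 15 mm, x = -80 to 140 mm, its top is the bed. Two guide rails (x = -50 to 35 mm, 12 mm wide, 10 mm high above the bed) leave a lane 46 mm wide about y = 0; the end stop is at its +x end, z up. Origin: underside of the base, right below the place of the bracket: pressed home the bracket's origin is at x = 0, y = 0, z = 15 mm here
- stop: the jig's rigid end stop, dark steel: 72 mm wide, 16 mm thick, two uprights 48 mm high above the bed, centred 23.5 mm either side, with a gap between. Origin: foot of its working face, in the middle, 40 mm along x and 15 mm above the jig's origin; axes as the jig's, its face looks to -x. It does not give: the push grows by many newtons for each millimetre the hand goes on after touching
- wrench: bystander: steel open-ended spanner, 170 mm long, lying on the bench; origin below its middle
- hammer: bystander: hammer, 260 mm long, lying on the bench; origin below its middle
- tray: bystander: open grey tray of bolts, 120 x 90 x 35 mm; origin: centre of its underside
- blanks: bystander: small stack of three flat steel strips, 142 x 80 x 9 mm in all; origin: centre of its underside
- clamp (a point): pivot of the jig's open toggle clamp, behind the stop, 88 mm along x and 64 mm above the jig's origin. Its bar is raised, leaning back, to 150 mm above the bench with a spindle standing out to both sides (x = 55 to 130 mm of the jig); its red-gripped handle lies back to x = 200 mm. Stays as it is
Not all that is in view belongs to the job. Of the things like the bracket, leave any that is brown or pink; of the rest the smaller one is meant.

How it is judged:
By the outcome, as a careful person would: the job done as asked, in the order asked, and still so for the second after the job is handed in, while the arm keeps its last pose, push and grip.
It also fails if it takes over 61 s, if anything falls off the work surface, if the arm or the gripper's body presses on something with over 40 N, if the wrist force passes 120 N, or if a joint passes its speed limit or range.

## Working session

There is one attempt and no reset: what is moved stays moved. The work goes in short steps, Python scripts to look and compute and a tool call to move; the robot and the scene stay as the last step left them, time stands still between calls to the robot, and variables do not carry over. Pictures are saved under pics/ and viewed, at most 10 in all, crops included, and the job is handed in when it is done.

Besides the shell and the picture viewer there is one more tool, called after "Request:" as name(argument=value, ...) on one line, values as JSON. move_arm: Moves the arm, as the interface text tells. Its arguments: {"type":"object","properties":{"motion":{"type":"array"}},"required":["motion"]}

```bash
mkdir -p pics; python3 - <<'E'
from cell import manip
import cv2, numpy as np
for n in ("scene","side"):
    im=manip.capture(n); cv2.imwrite(f"pics/{n}0.png",im[:,:,::-1])
    c=manip.calibration(n); print(n,c)
s=manip.read_state(); print(s)
print(manip.calibration("wrist"))
E
```

```text
scene {'K': array([[482.01566432,   0.        , 274.99068169],
       [  0.        , 482.01566432, 206.48489463],
       [  0.        ,   0.        ,   1.        ]]), 'R': array([[ 0.57859973,  0.81555524, -0.00959222],
       [ 0.63133385, -0.45528686, -0.62779889],
       [-0.51637189,  0.35718837, -0.77831648]]), 't': array([-0.29239725, -0.24321479,  1.73614   ])}
side {'K': array([[425.70076173,   0.        , 280.90932361],
       [  0.        , 425.70076173, 201.6567118 ],
       [  0.        ,   0.        ,   1.        ]]), 'R': array([[-9.88805128e-01, -1.49212285e-01,  3.35082884e-04],
       [-1.15747560e-01,  7.65618878e-01, -6.32795572e-01],
       [ 9.41643277e-02, -6.25750292e-01, -7.74318831e-01]]), 't': array([0.50667916, 0.08774547, 1.208385  ])}
{'time': 0.1, 'joints': array([-1.43711296e+00,  2.21184909e-01,  1.52749963e+00, -2.36375830e-06,
        1.39469842e+00, -1.26058892e-01]), 'dq': array([ 0.00032313, -0.00120937, -0.00119763,  0.00024935,  0.00026415,
       -0.00064839]), 'joint_efforts': array([ 2.04422569e-03, -4.98243856e+01, -3.90545797e+01, -2.137810
[... 167 characters left out ...]
3675668e-05]), 'wrist_force': array([0.30595051, 0.19705525, 0.1765121 ]), 'ft_torque': array([-0.02489924, -0.01204775, -0.01015154]), 'finger_force': 0.0, 'opening': 0.08576179581294598}
{'K': array([[324.76732963,   0.        , 281.65409619],
       [  0.        , 324.76732963, 211.6927116 ],
       [  0.        ,   0.        ,   1.        ]]), 'mount': array([[ 2.07149621e-04, -9.57922969e-01, -2.87025336e-01,
         7.35852330e-02],
       [ 9.99999796e-01,  2.52141257e-05,  6.37561796e-04,
        -6.50858971e-04],
       [-6.03497995e-04, -2.87025409e-01,  9.57922779e-01,
        -1.43762271e-01],
       [ 0.00000000e+00,  0.00000000e+00,  0.00000000e+00,
         1.00000000e+00]])}
```

View pics/scene0.png

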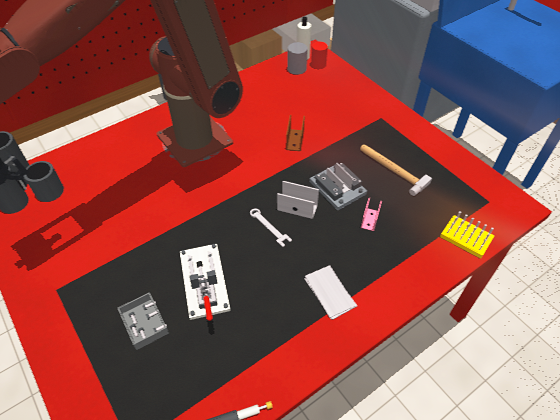

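View pics/side0.png

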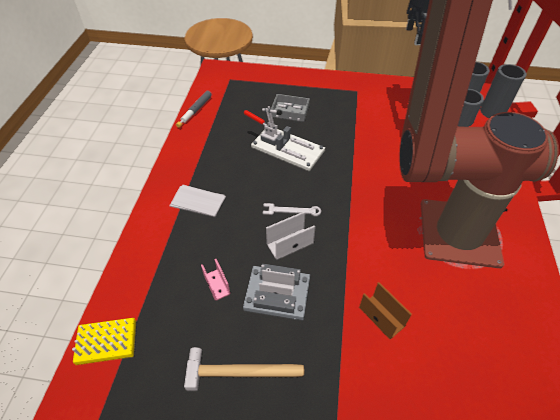

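Both views show the die (scene ~(338,183), side ~(277,290)) holding a bracket. A larger grey bracket, which is a decoy, stands beside it at side (290,237). The jig is at scene ~(205,280), side ~(288,150), with the stop and clamp at its far end. I'll enlarge these areas next.

```bash
python3 - <<'E'
import cv2, numpy as np
a=cv2.imread("pics/scene0.png"); b=cv2.imread("pics/side0.png")
def crop(im,x,y,w,h,s): return cv2.resize(im[y:y+h,x:x+w],None,fx=s,fy=s,interpolation=cv2.INTER_CUBIC)
A=np.vstack([np.hstack([crop(a,300,150,80,60,5),crop(b,235,255,80,60,5)]),np.hstack([crop(a,160,235,100,75,4)[:300],crop(b,240,105,100,75,4)[:300]])])
cv2.imwrite("pics/crops.png",A)
E
```

```text
(no output)
```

View pics/crops.png

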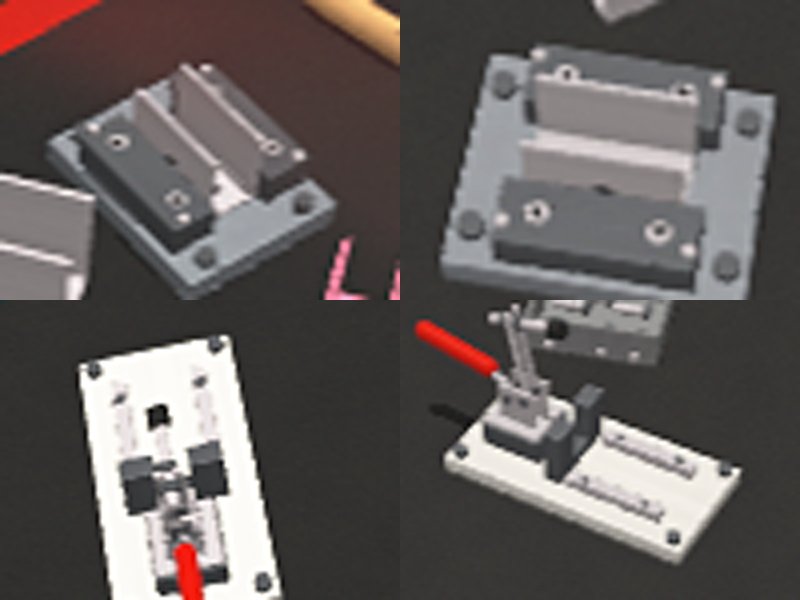

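The enlargement shows the shoe corners, leg tops, jig base corners and stop clearly. I'll fit the poses from points read off these crops.

```bash
cat > h.py <<'E'
import numpy as np, cv2
from scipy.optimize import least_squares
from cell import manip
C={n:manip.calibration(n) for n in ("scene","side")}
def proj(X,n):
    c=C[n]; p=c["K"]@(c["R"]@X+c["t"]); return p[:2]/p[2]
def fit(obs,guess):
    """obs: (cam, local xyz mm, pixel) -> x,y (mm), yaw"""
    def W(p,l):
        c,s=np.cos(p[2]),np.sin(p[2]); l=np.array(l)/1e3
        return np.array([p[0]/1e3+c*l[0]-s*l[1],p[1]/1e3+s*l[0]+c*l[1],l[2]])
    f=lambda p:np.concatenate([proj(W(p,l),n)-np.array(u) for n,l,u in obs])
    r=least_squares(f,guess,x_scale=[10,10,.1],loss='soft_l1'); return r.x,f(r.x).reshape(-1,2)
E
python3 - <<'E'
from h import *
np.set_printoptions(precision=2,suppress=True)
a=lambda x,y:(300+x/5,150+y/5); b=lambda x,y:(235+x/5,255+y/5)
die=[("scene",(-75,-60,20),a(50,138)),("scene",(75,-60,20),a(185,283)),("scene",(75,60,20),a(335,203)),
("side",(75,-60,20),b(90,55)),("side",(-75,-60,20),b(375,95)),("side",(75,60,20),b(43,270)),("side",(-75,60,20),b(345,297))]
br=[("scene",(-40,-18.5,75),a(138,93)),("scene",(-40,18.5,75),a(182,68)),("scene",(40,18.5,75),a(272,150)),
("side",(40,-18.5,75),b(138,77)),("side",(-40,-18.5,75),b(298,93)),("side",(40,18.5,75),b(123,142)),("side",(-40,18.5,75),b(292,160))]
a=lambda x,y:(160+x/4,235+y/4); b=lambda x,y:(240+x/4,105+y/4)
jig=[("scene",(-80,55,15),a(230,37)),("scene",(-80,-55,15),a(80,70)),("side",(-80,-55,15),b(340,172)),("side",(-80,55,15),b(280,260)),("side",(140,55,15),b(47,160))]
for n,o in (("die",die),("br",br),("jig",jig)):
    for y0 in (-.15,):
        p,r=fit(o,[600,0,0.]); print(n,p,"\n",r)
E
```

```text
die [480.79 266.62  -0.01] 
 [[-1.28  0.23]
 [ 0.9   0.21]
 [-0.21 -0.6 ]
 [ 0.01 -0.07]
 [-0.11 -0.13]
 [-0.3  -0.92]
 [ 0.19  2.8 ]]
br [482.65 264.     0.01] 
 [[-1.5  -0.44]
 [-1.46 -0.45]
 [-2.76 -2.06]
 [-0.86 -0.28]
 [-0.5   0.41]
 [-0.37  0.1 ]
 [-1.09  0.56]]
jig [ 501.59 -250.43   -0.37] 
 [[-0.54 -1.74]
 [-0.   -2.34]
 [-0.22 -0.09]
 [-0.64 -1.16]
 [-1.13 -0.16]]
```

Fits agree within a few mm: die at about (481,266), bracket (482,264), yaw ≈ 0, jig (501,-250), yaw -0.37 rad. I'll travel to above the die now, turning the tool so the camera sits on the side away from the clamp.

Request:
move_arm(motion=[[0.33,0.33,0,0,0,0.11,1],[0.67,0.66,0,0,0,0.22,1],[1,0.987,0,0,0,0.333,1]])

```text
time: 0.35
eef_pos: [0.2408, -0.5239, 0.2304]
tool_rot: [-3.033, -0.813, -0.0]
wrist_force: [0.1, 0.4, 0.7]
opening: 0.0853
finger_force: 0.0
```

Request:
move_arm(motion=[[0.33,0.33,0,0,0,0.11,1],[0.67,0.66,0,0,0,0.22,1],[1,0.987,0,0,0,0.333,1]])

```text
time: 0.6
eef_pos: [0.3214, -0.4444, 0.2308]
tool_rot: [-2.901, -1.204, -0.0]
wrist_force: [1.1, 0.3, 0.3]
opening: 0.0852
finger_force: 0.0
```

Request:
move_arm(motion=[[0.33,0.33,0,0,0,0.11,1],[0.67,0.66,0,0,0,0.22,1],[1,0.987,0,0,0,0.333,1]])

```text
time: 0.85
eef_pos: [0.4015, -0.3654, 0.231]
tool_rot: [-2.719, -1.572, 0.0]
wrist_force: [0.7, 0.8, 0.2]
opening: 0.0854
finger_force: 0.0
```

Request:
move_arm(motion=[[0.33,0.33,0,0,0,0.11,1],[0.67,0.66,0,0,0,0.22,1],[1,0.987,0,0,0,0.333,1]])

```text
time: 1.1
eef_pos: [0.4815, -0.2864, 0.231]
tool_rot: [-2.491, -1.914, 0.0]
wrist_force: [0.0, -0.7, 1.3]
opening: 0.0854
finger_force: 0.0
```

Request:
move_arm(motion=[[0,0.33,0,0,0,0.11,1],[0,0.66,0,0,0,0.22,1],[0,0.987,0,0,0,0.333,1]])

```text
time: 1.35
eef_pos: [0.4805, -0.2075, 0.2305]
tool_rot: [-2.218, -2.222, 0.0]
wrist_force: [0.6, 0.2, 0.1]
opening: 0.0853
finger_force: 0.0
```

```bash
cat >> h.py <<'E'
import pickle
from scipy.spatial.transform import Rotation as Ro
def snap(name):
    s=manip.read_state(); im=manip.capture("wrist"); cv2.imwrite(f"pics/{name}.png",im[:,:,::-1])
    pickle.dump(s,open(f"pics/{name}.pkl","wb"))
    return s
def addwrist(name):
    s=pickle.load(open(f"pics/{name}.pkl","rb")); c=manip.calibration("wrist")
    T=np.eye(4); T[:3,:3]=Ro.from_rotvec(s["tool_rot"]).as_matrix(); T[:3,3]=s["eef_pos"]
    M=np.linalg.inv(T@c["mount"]); C[name]=dict(K=c["K"],R=M[:3,:3],t=M[:3,3])
E
python3 -c "
from h import *
snap('wjig')"
```

Request:
move_arm(motion=[[0,0.33,0,0,0,0.11,1],[0,0.66,0,0,0,0.22,1],[0,0.987,0,0,0,0.333,1]])

```text
time: 1.65
eef_pos: [0.4802, -0.1293, 0.2309]
tool_rot: [-1.912, -2.491, 0.0]
wrist_force: [0.5, 0.6, 0.3]
opening: 0.0853
finger_force: 0.0
```

Request:
move_arm(motion=[[0,0.33,0,0,0,0.11,1],[0,0.66,0,0,0,0.22,1],[0,0.987,0,0,0,0.333,1]])

```text
time: 1.9
eef_pos: [0.4801, -0.0502, 0.231]
tool_rot: [-1.571, -2.72, 0.0]
wrist_force: [0.5, -0.3, -0.5]
opening: 0.0855
finger_force: 0.0
```

Request:
move_arm(motion=[[0,0.33,0,0,0,0.11,1],[0,0.66,0,0,0,0.22,1],[0,0.987,0,0,0,0.333,1]])

```text
time: 2.15
eef_pos: [0.4802, 0.0288, 0.231]
tool_rot: [-1.203, -2.902, 0.0]
wrist_force: [-0.6, 0.8, 0.0]
opening: 0.0853
finger_force: 0.0
```

Request:
move_arm(motion=[[0,0.33,0,0,0,0.11,1],[0,0.66,0,0,0,0.22,1],[0,0.987,0,0,0,0.333,1]])

```text
time: 2.4
eef_pos: [0.4802, 0.1078, 0.231]
tool_rot: [-0.814, -3.034, 0.0]
wrist_force: [1.3, 0.3, 0.1]
opening: 0.0854
finger_force: 0.0
```

Request:
move_arm(motion=[[0,0.33,0,0,0,0.11,1],[0,0.66,0,0,0,0.22,1],[0,0.987,0,0,0,0.333,1]])

```text
time: 2.65
eef_pos: [0.4802, 0.1868, 0.231]
tool_rot: [-0.411, -3.114, 0.0]
wrist_force: [0.6, 0.9, -0.6]
opening: 0.0854
finger_force: 0.0
```

Request:
move_arm(motion=[[0,0.33,0,0,0,0.11,1],[0,0.66,0,0,0,0.22,1],[0,0.987,0,0,0,0.333,1],[0,0.987,0,0,0,0.333,1]])

```text
time: 2.98
eef_pos: [0.4799, 0.2681, 0.2308]
tool_rot: [0.003, -3.141, -0.003]
wrist_force: [-0.6, -0.8, -0.9]
opening: 0.0854
finger_force: 0.0
```

```bash
python3 -c "
from h import *
snap('wdie')
a=cv2.imread('pics/wdie.png');cv2.imwrite('pics/wdie2.png',cv2.resize(a,(784,588),interpolation=cv2.INTER_CUBIC))
a=cv2.imread('pics/wjig.png');cv2.imwrite('pics/wjig2.png',cv2.resize(a,(784,588),interpolation=cv2.INTER_CUBIC))"
```

```text
(no output)
```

View pics/wdie2.png

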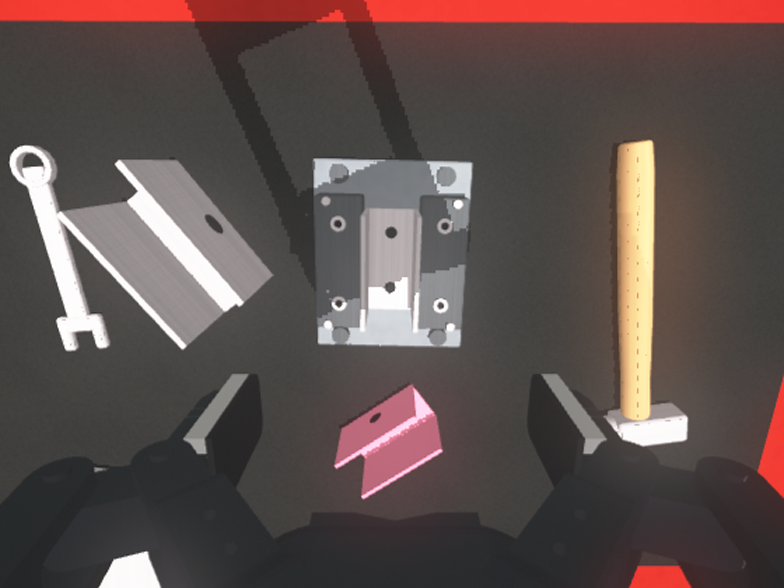

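View pics/wjig2.png

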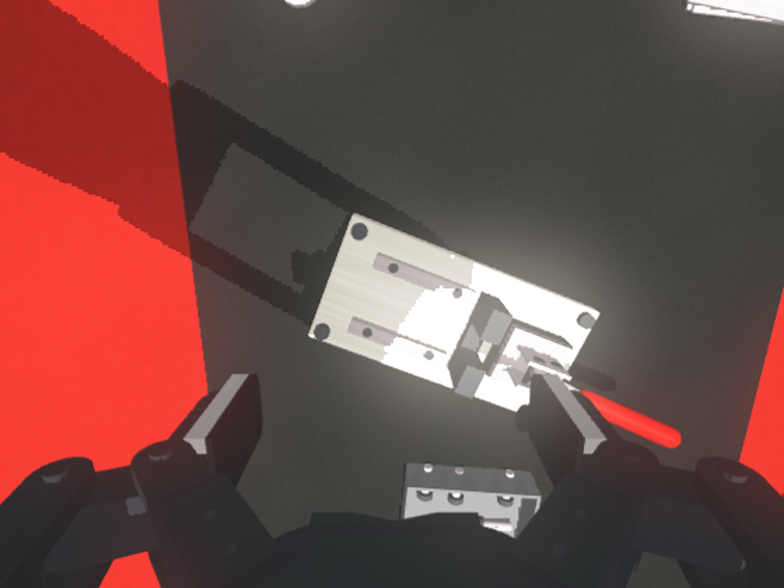

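The wrist pictures show the die corners at (314,158), (472,162), (460,347) and (319,346), with the bracket in the slot between about x=363 and 419. In the other picture the jig corners are (352,213), (310,336) and (600,312). I'll enlarge the details that matter.

```bash
python3 - <<'E'
import cv2, numpy as np
a=cv2.imread("pics/wdie.png"); b=cv2.imread("pics/wjig.png")
crop=lambda im,x,y,w,h,s: cv2.resize(im[y:y+h,x:x+w],None,fx=s,fy=s,interpolation=cv2.INTER_CUBIC)
A=np.hstack([crop(a,220,108,66,100,0) if 0 else crop(a,235,120,90,135,4.4),crop(b,245,165,90,135,4.4)])
cv2.imwrite("pics/crops2.png",A); print(A.shape)
E
```

```text
(594, 792, 3)
```

View pics/crops2.png

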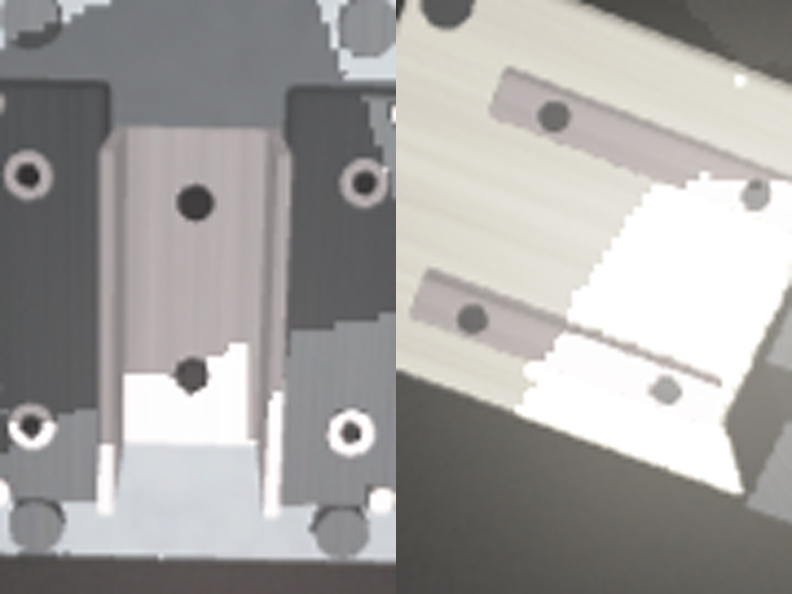

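Bracket web corners and leg tops are clear in the left half, and the rail ends in the right half. I'll fit again.

```bash
python3 - <<'E'
from h import *
np.set_printoptions(precision=2,suppress=True)
addwrist("wdie"); addwrist("wjig")
a=lambda x,y:(235+x/4.4,120+y/4.4); b=lambda x,y:(245+x/4.4,165+y/4.4); f=lambda x,y:((x+.5)/1.4-.5,(y+.5)/1.4-.5)
D,J="wdie","wjig"
die=[(D,(-75,-60,20),f(314,158)),(D,(-75,60,20),f(472,162)),(D,(75,60,20),f(460,347)),(D,(75,-60,20),f(319,346))]
br=[(D,(-40,-17,23),a(125,128)),(D,(-40,17,23),a(267,130)),(D,(40,-17,23),a(120,440)),(D,(40,17,23),a(260,440)),
(D,(-40,-18.5,75),a(108,150)),(D,(-40,18.5,75),a(285,150)),(D,(40,-18.5,75),a(107,515)),(D,(40,18.5,75),a(273,515))]
jig=[(J,(-80,55,15),f(352,213)),(J,(-80,-55,15),f(310,336)),(J,(140,55,15),f(600,312)),(J,(-50,23,25),b(94,118)),(J,(-50,-35,25),b(16,318)),(J,(140,-55,15),f(518,412))]
ab=lambda x,y:(240+x/4,105+y/4); aa=lambda x,y:(160+x/4,235+y/4)
jig2=jig+[("scene",(-80,55,15),aa(230,37)),("scene",(-80,-55,15),aa(80,70)),("side",(-80,-55,15),ab(340,172)),("side",(-80,55,15),ab(280,260)),("side",(140,55,15),ab(47,160))]
for n,o in (("die",die),("br",br),("jig",jig),("jig2",jig2)):
    p,r=fit(o,[500,0,0.]); print(n,p,"\n",r.T)
E
```

```text
die [481.84 266.41  -0.02] 
 [[-1.02  0.82  0.65 -0.5 ]
 [ 0.42 -0.12  0.39 -0.68]]
br [482.36 266.25  -0.01] 
 [[ 0.36 -0.09  1.41 -0.55 -0.36 -0.16  0.1  -0.08]
 [-0.37 -0.29 -0.06  0.41  0.27  0.96 -0.76 -0.18]]
jig [ 501.95 -255.06   -0.37] 
 [[ 0.04 -1.66  0.4  -0.19 -0.32 16.28]
 [ 0.61 -0.04 -0.14 -0.81 -0.41  5.77]]
jig2 [ 501.97 -254.81   -0.37] 
 [[ 0.1  -1.66  0.44 -0.15 -0.32 16.26 -1.72 -1.25 -0.22 -0.63 -0.99]
 [ 0.35 -0.28 -0.27 -1.05 -0.64  5.64 -0.94 -1.53 -1.   -2.16 -1.09]]
```

Bracket is at (482.4, 266.3), yaw -0.015, and the jig at (502, -255), yaw -0.37. I'll descend with the grip 8 mm toward the bracket's -x end for clamp clearance.

Request:
move_arm(motion=[[-0.069,-0.022,-0.3,0,0,-0.02,1],[-0.069,-0.022,-0.65,0,0,-0.02,1],[-0.069,-0.022,-1,0,0,-0.02,1]])

```text
time: 3.28
eef_pos: [0.4754, 0.2619, 0.1509]
tool_rot: [0.036, 3.14, 0.0]
wrist_force: [-0.7, 0.7, -0.4]
opening: 0.0852
finger_force: 0.0
```

Request:
move_arm(motion=[[0,0,-0.3,0,0,0,1],[0,0,-0.55,0,0,0,1],[0,0,-0.75,0,0,0,1],[0,0,-0.9,0,0,0,1],[0,0,-0.9,0,0,0,1]])

```text
time: 3.7
eef_pos: [0.4731, 0.261, 0.0763]
tool_rot: [-0.035, -3.136, 0.004]
wrist_force: [-1.3, -1.2, -0.2]
opening: 0.0855
finger_force: 0.0
```

Request:
move_arm(motion=[[0,0,-0.15,0,0,0,1],[0,0,-0.27,0,0,0,1],[0,0,-0.37,0,0,0,1],[0,0,-0.395,0,0,0,1],[0,0,-0.395,0,0,0,1]])

```text
time: 4.12
eef_pos: [0.4745, 0.2626, 0.0469]
tool_rot: [-0.032, -3.14, 0.001]
wrist_force: [0.3, -0.1, 0.1]
opening: 0.0854
finger_force: 0.0
```

```bash
python3 -c "
from h import *
s=snap('wclose');print(s['eef_pos'],s['tool_rot'],s['wrist_force'])
a=cv2.imread('pics/wclose.png');cv2.imwrite('pics/wclose2.png',cv2.resize(a,(784,588),interpolation=cv2.INTER_CUBIC))"
```

```text
[0.47448913 0.26260551 0.04694074] [-3.23668052e-02 -3.14013809e+00  7.86102675e-04] [ 0.30264547 -0.06872623  0.05285662]
```

View pics/wclose2.png

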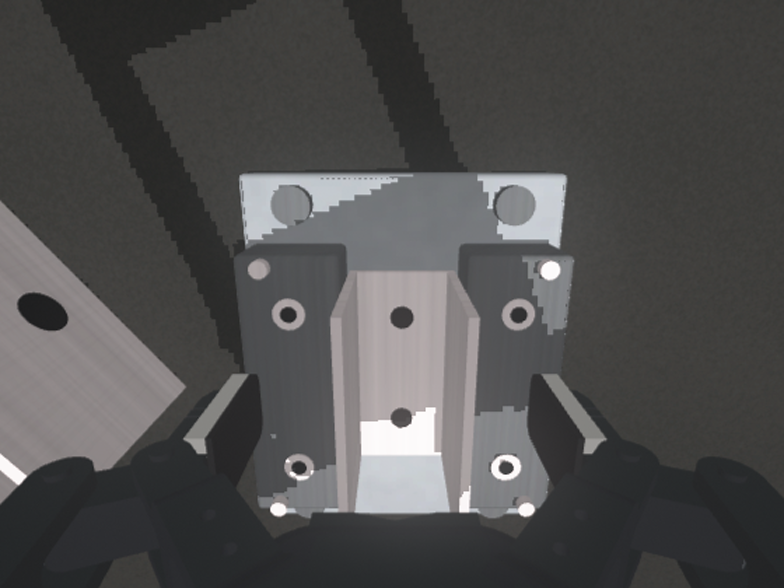

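The close view shows the bracket legs at px 331–478 (middle ~405) between the pads (middle ~395), square to the tool. I'll move 3 mm to +y and close.

Request:
move_arm(motion=[[0,0.04,0,0,0,0,1],[0,0.04,0,0,0,0,0.6],[0,0.04,0,0,0,0,0.52],[0,0.04,0,0,0,0,0.52],[0,0.04,0,0,0,0,0.3],[0,0.04,0,0,0,0,0.3],[0,0.04,0,0,0,0,0.3],[0,0.04,0,0,0,0,0.3]])

```text
time: 4.83
eef_pos: [0.4754, 0.2661, 0.0482]
tool_rot: [0.032, 3.141, 0.0]
wrist_force: [-0.4, -0.8, 3.5]
opening: 0.0391
finger_force: 61.4
```

Request:
move_arm(motion=[[0,0,0.05,0,0,0,0.3],[0,0,0.15,0,0,0,0.3],[0,0,0.3,0,0,0,0.3],[0,0,0.5,0,0,0,0.3],[0,0,0.5,0,0,0,0.3]])

```text
time: 5.25
eef_pos: [0.4772, 0.2669, 0.0914]
tool_rot: [0.032, 3.136, 0.003]
wrist_force: [0.7, 0.7, -2.3]
opening: 0.0388
finger_force: 60.8
```

Request:
move_arm(motion=[[0,0,0.25,0,0,0,0.3],[0,0,0.6,0,0,0,0.3],[0,0,1,0,0,0,0.3],[0,0,1,0,0,0,0.3]])

```text
time: 5.58
eef_pos: [0.4788, 0.2675, 0.1748]
tool_rot: [0.032, 3.131, 0.006]
wrist_force: [2.6, 1.1, -1.6]
opening: 0.0389
finger_force: 61.4
```

Request:
move_arm(motion=[[0,0,0.2,0,0,0,0.3],[0,0,0.4,0,0,0,0.3],[0,0,0.6,0,0,0,0.3],[0,0,0.6,0,0,0,0.3],[0,0,0.6,0,0,0,0.3]])

```text
time: 6.0
eef_pos: [0.4754, 0.2662, 0.2159]
tool_rot: [0.032, 3.14, 0.001]
wrist_force: [-0.5, 0.5, -3.0]
opening: 0.0392
finger_force: 61.3
```

```bash
python3 -c "
from h import *
s=snap('wheld');print(s['eef_pos'],s['tool_rot'],s['wrist_force'],s['ft_torque'],s['opening'])
a=cv2.imread('pics/wheld.png');cv2.imwrite('pics/wheld2.png',cv2.resize(a,(784,588),interpolation=cv2.INTER_CUBIC))"
```

```text
[0.47543532 0.2661579  0.21591454] [3.22820805e-02 3.13983982e+00 1.02669316e-03] [-0.49849862  0.51069101 -2.98132692] [-0.03836128  0.08624417  0.06773358] 0.03919785821928625
```

View pics/wheld2.png

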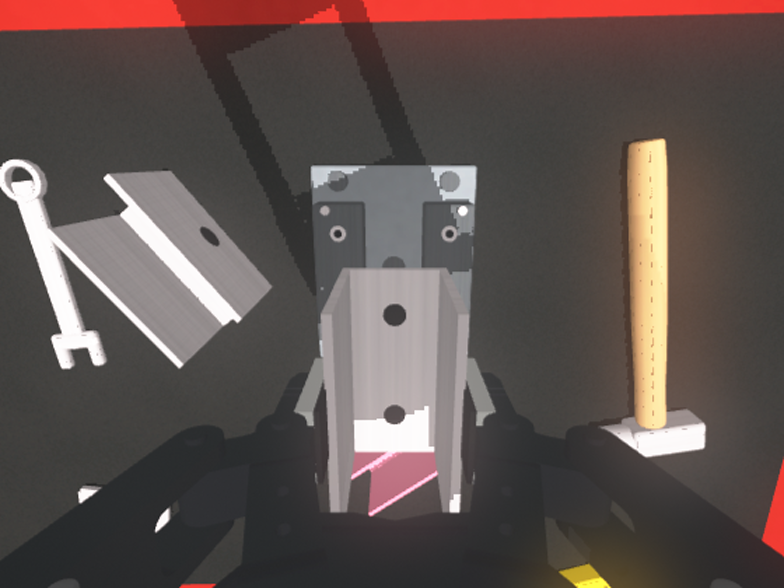

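The bracket is held square, web visible, and clear of the die at about (395,360). Now over to the jig.

Request:
move_arm(motion=[[0,-0.2,0,0,0,0,0.3],[0,-0.5,0,0,0,-0.03,0.3],[0,-0.91,0,0,0,-0.064,0.3]])

```text
time: 6.3
eef_pos: [0.4738, 0.1935, 0.2135]
tool_rot: [-0.109, -3.137, 0.0]
wrist_force: [0.9, -0.3, -3.4]
opening: 0.0391
finger_force: 61.5
```

Request:
move_arm(motion=[[0,-0.45,0,0,0,-0.03,0.3],[0,-0.91,0,0,0,-0.064,0.3]])

```text
time: 6.47
eef_pos: [0.4737, 0.1193, 0.2136]
tool_rot: [-0.189, -3.133, 0.001]
wrist_force: [0.5, -1.0, -2.7]
opening: 0.039
finger_force: 61.5
```

Request:
move_arm(motion=[[0,-0.45,0,0,0,-0.03,0.3],[0,-0.91,0,0,0,-0.064,0.3]])

```text
time: 6.63
eef_pos: [0.4737, 0.0462, 0.2137]
tool_rot: [-0.27, -3.127, -0.0]
wrist_force: [1.1, -0.3, -2.5]
opening: 0.0391
finger_force: 61.5
```

Request:
move_arm(motion=[[0,-0.45,0,0,0,-0.03,0.3],[0,-0.91,0,0,0,-0.064,0.3]])

```text
time: 6.8
eef_pos: [0.4737, -0.0266, 0.2138]
tool_rot: [-0.349, -3.12, -0.001]
wrist_force: [0.5, 0.6, -2.5]
opening: 0.0392
finger_force: 61.5
```

Request:
move_arm(motion=[[0,-0.45,0,0,0,-0.03,0.3],[0,-0.91,0,0,0,-0.064,0.3]])

```text
time: 6.97
eef_pos: [0.4737, -0.0993, 0.2138]
tool_rot: [-0.427, -3.11, -0.001]
wrist_force: [0.9, -0.0, -3.3]
opening: 0.0393
finger_force: 61.4
```

Request:
move_arm(motion=[[0,-0.45,0,0,0,-0.03,0.3],[0,-0.91,0,0,0,-0.064,0.3]])

```text
time: 7.13
eef_pos: [0.4738, -0.1721, 0.2137]
tool_rot: [-0.506, -3.098, -0.002]
wrist_force: [1.6, -0.5, -3.5]
opening: 0.0392
finger_force: 61.4
```

Request:
move_arm(motion=[[0,-0.4,0,0,0,-0.03,0.3],[0,-0.7,0,0,0,-0.05,0.3],[0,-0.91,0,0,0,-0.064,0.3],[0,-0.91,0,0,0,-0.064,0.3],[0,-0.91,0,0,0,-0.064,0.3],[0,-0.91,0,0,0,-0.064,0.3]])

```text
time: 7.63
eef_pos: [0.4744, -0.2427, 0.2142]
tool_rot: [-0.581, -3.085, -0.002]
wrist_force: [-0.8, 0.3, -3.2]
opening: 0.039
finger_force: 61.5
```

```bash
python3 -c "
from h import *
s=snap('wj2');print(s['eef_pos'],s['tool_rot'],s['wrist_force'],s['ft_torque'],s['opening'])
a=cv2.imread('pics/wj2.png');cv2.imwrite('pics/wj22.png',cv2.resize(a,(784,588),interpolation=cv2.INTER_CUBIC))"
```

```text
[ 0.47437943 -0.24265176  0.2141651 ] [-5.81046871e-01 -3.08503618e+00 -2.46179951e-03] [-0.83190295  0.29381304 -3.1569498 ] [ 0.08210375 -0.02146717  0.02418304] 0.03899553673181328
```

View pics/wj22.png

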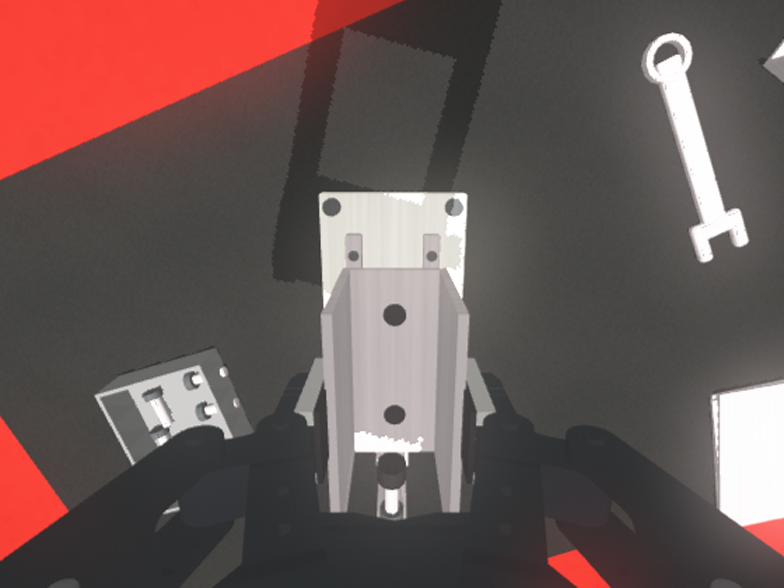

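The jig's end edge (320–467, row 193), the rails (353, 432) and the held bracket (middle 394) line up squarely. I'll fit the jig and the bracket in the hand from this view.

```bash
python3 - <<'E'
from h import *
np.set_printoptions(precision=4,suppress=True)
addwrist("wj2"); J="wj2"; f=lambda x,y:((x+.5)/1.4-.5,(y+.5)/1.4-.5)
jig=[(J,(-80,55,15),f(467,193)),(J,(-80,-55,15),f(320,193)),(J,(-50,23,25),f(424,234)),(J,(-50,35,25),f(440,234)),(J,(-50,-35,25),f(346,234)),(J,(-50,-23,25),f(362,234))]
p,r=fit(jig,[502,-255,-.37]); print(p,r.T)
s=pickle.load(open("pics/wj2.pkl","rb")); c=manip.calibration("wrist")
# bracket in hand: unknown origin x,y,z, yaw = tool yaw -pi
R=Ro.from_rotvec(s["tool_rot"]).as_matrix()@np.diag([-1,1,-1])
pts=[((-40,-17,3),(352,268)),((-40,17,3),(439,268)),((-40,-20,55),(321,318)),((-40,20,55),(469,318)),((40,-17,3),(355,452)),((40,17,3),(436,452))]
g=lambda q:np.concatenate([proj(s["eef_pos"]+R@((q+np.array(l))/1e3),J)-f(*u) for l,u in pts])
q=least_squares(g,[7,0,-28.]); print("bracket origin from TCP in bracket axes",q.x,g(q.x).reshape(-1,2).T)
yaw=np.arctan2(R[1,0],R[0,0]); print(yaw)
c_,s_=np.cos(p[2]),np.sin(p[2]); o=s["eef_pos"][:2]*1e3+ (R@q.x)[:2]-p[:2]; print("bracket in jig",c_*o[0]+s_*o[1],-s_*o[0]+c_*o[1])
E
```

```text
[ 501.0472 -253.31     -0.3734] [[ 0.5671 -1.0747  0.2981  0.5387 -0.3975 -0.1539]
 [-0.7707 -0.9062  0.4021  0.4161  0.3342  0.3482]]
bracket origin from TCP in bracket axes [  7.1429   1.0519 -26.9507] [[-1.1792  0.8243  0.0496  0.5373  0.3584 -0.8923]
 [ 1.9909  2.0149 -1.6607 -1.6141  0.3235  0.3595]]
-0.3723241545445158
bracket in jig -21.645521272760952 1.285758950047513
```

Bracket is 22 mm short of home and ~1 mm to +y; I'll correct that and descend.

Request:
move_arm(motion=[[-0.005,-0.014,-0.25,0,0,-0.001,0.3],[-0.005,-0.014,-0.6,0,0,-0.001,0.3],[-0.005,-0.014,-1,0,0,-0.001,0.3]])

```text
time: 7.93
eef_pos: [0.4761, -0.2444, 0.1366]
tool_rot: [0.579, 3.084, -0.003]
wrist_force: [1.1, -0.3, -2.8]
opening: 0.0384
finger_force: 61.6
```

Request:
move_arm(motion=[[0,0,-0.3,0,0,0,0.3],[0,0,-0.55,0,0,0,0.3],[0,0,-0.75,0,0,0,0.3],[0,0,-0.8,0,0,0,0.3],[0,0,-0.8,0,0,0,0.3]])

```text
time: 8.35
eef_pos: [0.4737, -0.2429, 0.0702]
tool_rot: [-0.58, -3.084, -0.003]
wrist_force: [0.6, 0.6, -3.0]
opening: 0.0389
finger_force: 61.4
```

Request:
move_arm(motion=[[0,0,-0.1,0,0,0,0.3],[0,0,-0.2,0,0,0,0.3],[0,0,-0.25,0,0,0,0.3],[0,0,-0.27,0,0,0,0.3],[0,0,-0.27,0,0,0,0.3],[0,0,-0.27,0,0,0,0.3]])

```text
time: 8.85
eef_pos: [0.4747, -0.2449, 0.0503]
tool_rot: [0.583, 3.087, -0.0]
wrist_force: [0.3, -0.1, -2.4]
opening: 0.039
finger_force: 61.4
```

Request:
move_arm(motion=[[0,0,-0.03,0,0,0,0.3],[0,0,-0.06,0,0,0,0.3],[0,0,-0.075,0,0,0,0.3],[0,0,-0.075,0,0,0,0.3],[0,0,-0.075,0,0,0,0.3]])

```text
time: 9.27
eef_pos: [0.4745, -0.2447, 0.044]
tool_rot: [-0.583, -3.087, -0.0]
wrist_force: [0.9, 1.1, -3.4]
opening: 0.039
finger_force: 61.4
```

Request:
move_arm(motion=[[0,0,-0.006,0,0,0,0.3],[0,0,-0.012,0,0,0,0.3],[0,0,-0.012,0,0,0,0.3],[0,0,-0.012,0,0,0,0.3]])

```text
time: 9.6
eef_pos: [0.4747, -0.2448, 0.0433]
tool_rot: [0.583, 3.087, -0.0]
wrist_force: [0.0, 0.5, -2.3]
opening: 0.0392
finger_force: 61.5
```

Request:
move_arm(motion=[[0,0,-0.006,0,0,0,0.3],[0,0,-0.006,0,0,0,0.3],[0,0,-0.006,0,0,0,0.3],[0,0,-0.006,0,0,0,0.3]])

```text
time: 9.93
eef_pos: [0.4747, -0.2448, 0.0432]
tool_rot: [0.583, 3.087, -0.0]
wrist_force: [-4.3, 1.8, 6.1]
opening: 0.0392
finger_force: 62.5
```

Request:
move_arm(motion=[[0,0,-0.006,0,0,0,0.3],[0,0,-0.006,0,0,0,0.3],[0,0,-0.006,0,0,0,0.3],[0,0,-0.006,0,0,0,0.3]])

```text
time: 10.27
eef_pos: [0.4747, -0.2449, 0.0432]
tool_rot: [0.583, 3.087, -0.0]
wrist_force: [-6.5, 1.9, 10.1]
opening: 0.0388
finger_force: 63.1
```

Web is on the bed (TCP z 0.0432). I'll ease the down-force and slide 15 mm toward the stop.

Request:
move_arm(motion=[[0,0,0.01,0,0,0,0.3],[0.02,-0.008,0.01,0,0,0,0.3],[0.05,-0.0195,0.01,0,0,0,0.3],[0.085,-0.033,0.01,0,0,0,0.3],[0.12,-0.047,0.01,0,0,0,0.3],[0.15,-0.0585,0.01,0,0,0,0.3],[0.175,-0.068,0.01,0,0,0,0.3],[0.175,-0.068,0.01,0,0,0,0.3],[0.175,-0.068,0.01,0,0,0,0.3]])

```text
time: 11.02
eef_pos: [0.4887, -0.2504, 0.0432]
tool_rot: [0.583, 3.087, -0.0]
wrist_force: [-3.6, 1.8, 5.0]
opening: 0.0391
finger_force: 62.7
```

Request:
move_arm(motion=[[0,0,0.006,0,0,0,0.3],[0.006,-0.0023,0.006,0,0,0,0.3],[0.012,-0.0046,0.006,0,0,0,0.3],[0.018,-0.007,0.006,0,0,0,0.3],[0.023,-0.009,0.006,0,0,0,0.3],[0.023,-0.009,0.006,0,0,0,0.3]])

```text
time: 11.52
eef_pos: [0.4906, -0.2509, 0.0432]
tool_rot: [0.583, 3.087, 0.0]
wrist_force: [-1.4, 1.0, -0.4]
opening: 0.0391
finger_force: 61.9
```

Request:
move_arm(motion=[[0.003,-0.0012,0,0,0,0,0.3],[0.006,-0.0023,0,0,0,0,0.3],[0.009,-0.0035,0,0,0,0,0.3],[0.0116,-0.0046,0,0,0,0,0.3],[0.0116,-0.0046,0,0,0,0,0.3]])

```text
time: 11.93
eef_pos: [0.4916, -0.2513, 0.0433]
tool_rot: [0.583, 3.087, 0.0]
wrist_force: [0.2, -0.4, -2.8]
opening: 0.0391
finger_force: 61.5
```

Request:
move_arm(motion=[[0,0,-0.003,0,0,0,0.3],[0.003,-0.0012,-0.003,0,0,0,0.3],[0.006,-0.0023,-0.003,0,0,0,0.3],[0.009,-0.0035,-0.003,0,0,0,0.3],[0.0116,-0.0046,-0.003,0,0,0,0.3],[0.0116,-0.0046,-0.003,0,0,0,0.3]])

```text
time: 12.43
eef_pos: [0.4923, -0.2517, 0.0432]
tool_rot: [0.583, 3.087, -0.0]
wrist_force: [-1.5, -0.2, -0.3]
opening: 0.0389
finger_force: 61.8
```

Request:
move_arm(motion=[[0.003,-0.0012,0,0,0,0,0.3],[0.006,-0.0023,0,0,0,0,0.3],[0.006,-0.0023,0,0,0,0,0.3]])

```text
time: 12.68
eef_pos: [0.4928, -0.2519, 0.0432]
tool_rot: [0.583, 3.087, -0.0]
wrist_force: [-1.5, 0.3, 0.4]
opening: 0.039
finger_force: 61.8
```

Request:
move_arm(motion=[[0.003,-0.0012,0,0,0,0,0.3],[0.006,-0.0023,0,0,0,0,0.3],[0.006,-0.0023,0,0,0,0,0.3]])

```text
time: 12.93
eef_pos: [0.4934, -0.2521, 0.0433]
tool_rot: [0.583, 3.087, -0.0]
wrist_force: [-1.5, 0.6, 0.9]
opening: 0.0389
finger_force: 61.9
```

Request:
move_arm(motion=[[0.003,-0.0012,0,0,0,0,0.3],[0.006,-0.0023,0,0,0,0,0.3],[0.006,-0.0023,0,0,0,0,0.3]])

```text
time: 13.18
eef_pos: [0.4938, -0.2522, 0.0432]
tool_rot: [0.583, 3.087, -0.0]
wrist_force: [-2.1, 1.4, 0.1]
opening: 0.0388
finger_force: 61.9
```

Request:
move_arm(motion=[[0.003,-0.0012,0,0,0,0,0.3],[0.006,-0.0023,0,0,0,0,0.3],[0.006,-0.0023,0,0,0,0,0.3]])

```text
time: 13.43
eef_pos: [0.4943, -0.2524, 0.0432]
tool_rot: [0.583, 3.087, -0.0]
wrist_force: [-1.5, 0.8, 0.7]
opening: 0.0389
finger_force: 62.0
```

Request:
move_arm(motion=[[0.003,-0.0012,0,0,0,0,0.3],[0.006,-0.0023,0,0,0,0,0.3],[0.006,-0.0023,0,0,0,0,0.3]])

```text
time: 13.68
eef_pos: [0.4948, -0.2526, 0.0432]
tool_rot: [0.583, 3.087, 0.0]
wrist_force: [-1.6, -0.4, 0.3]
opening: 0.0394
finger_force: 62.0
```

Request:
move_arm(motion=[[0.003,-0.0012,0,0,0,0,0.3],[0.006,-0.0023,0,0,0,0,0.3],[0.006,-0.0023,0,0,0,0,0.3]])

```text
time: 13.93
eef_pos: [0.4948, -0.2526, 0.0432]
tool_rot: [-0.583, -3.086, -0.0]
wrist_force: [-5.1, 1.3, 3.4]
opening: 0.0388
finger_force: 62.2
```

Contact with the stop. I'll build the push in quarter-millimetre steps.

Request:
move_arm(motion=[[0.0015,-0.0006,0.001,0,0,0,0.3],[0.003,-0.0012,0.001,0,0,0,0.3],[0.003,-0.0012,0.001,0,0,0,0.3],[0.003,-0.0012,0.001,0,0,0,0.3],[0.003,-0.0012,0.001,0,0,0,0.3]])

```text
time: 14.35
eef_pos: [0.4948, -0.2526, 0.0432]
tool_rot: [-0.583, -3.086, -0.001]
wrist_force: [-4.6, 2.3, 3.7]
opening: 0.0388
finger_force: 62.3
```

```bash
cat >> h.py <<'E'
def rep():
    s=manip.read_state(); c,n=np.cos(-.373),np.sin(-.373); Rj=np.array([[c,n,0],[-n,c,0],[0,0,1]])
    print("jig-frame F",(Rj@s["wrist_force"]).round(2),"M",(Rj@s["ft_torque"]).round(3),"pos",s["eef_pos"].round(5),s["tool_rot"].round(4),s["time"],s["finger_force"])
E
python3 -c "
from h import *
rep()"
```

```text
jig-frame F [-5.15  0.49  3.67] M [0.011 0.825 0.024] pos [ 0.4948  -0.25257  0.04324] [-5.8260e-01 -3.0855e+00 -6.0000e-04] 14.35 62.26834058761597
```

Request:
move_arm(motion=[[0.002,-0.0008,0.003,0,0,0,0.3],[0.004,-0.0016,0.003,0,0,0,0.3],[0.006,-0.0023,0.003,0,0,0,0.3],[0.006,-0.0023,0.003,0,0,0,0.3],[0.006,-0.0023,0.003,0,0,0,0.3]])

```text
time: 14.77
eef_pos: [0.4948, -0.2526, 0.0433]
tool_rot: [-0.582, -3.085, -0.001]
wrist_force: [-6.9, 2.2, 4.6]
opening: 0.039
finger_force: 62.3
```

```bash
python3 -c "
from h import *
rep()"
```

```text
jig-frame F [-7.25 -0.49  4.58] M [-0.121  0.999 -0.002] pos [ 0.49484 -0.25258  0.04326] [-5.8250e-01 -3.0845e+00 -1.0000e-03] 14.7667 62.27428078651428
```

Request:
move_arm(motion=[[0.002,-0.0008,0.005,0,0,0,0.3],[0.004,-0.0016,0.005,0,0,0,0.3],[0.006,-0.0023,0.005,0,0,0,0.3],[0.006,-0.0023,0.005,0,0,0,0.3],[0.006,-0.0023,0.005,0,0,0,0.3]])

```text
time: 15.18
eef_pos: [0.4948, -0.2526, 0.0433]
tool_rot: [-0.582, -3.083, -0.001]
wrist_force: [-9.0, 2.2, 2.8]
opening: 0.0389
finger_force: 62.1
```

```bash
python3 -c "
from h import *
rep()"
```

```text
jig-frame F [-9.2  -1.25  2.82] M [-0.173  1.085 -0.098] pos [ 0.49481 -0.25255  0.0433 ] [-5.8230e-01 -3.0834e+00 -1.4000e-03] 15.1833 62.13360071182251
```

Request:
move_arm(motion=[[0.003,-0.0024,0.004,0,0,0,0.3],[0.006,-0.005,0.006,0,0,0,0.3],[0.0085,-0.0065,0.006,0,0,0,0.3],[0.0085,-0.0065,0.006,0,0,0,0.3],[0.0085,-0.0065,0.006,0,0,0,0.3],[0.0085,-0.0065,0.006,0,0,0,0.3]])

```text
time: 15.68
eef_pos: [0.4948, -0.2526, 0.0433]
tool_rot: [-0.582, -3.082, -0.003]
wrist_force: [-9.3, 3.6, 2.6]
opening: 0.0392
finger_force: 62.2
```

```bash
cat >> h.py <<'E'
def tilt():
    z=Ro.from_rotvec(manip.read_state()["tool_rot"]).as_matrix()[:,2]; c,n=np.cos(-.373),np.sin(-.373)
    print("tool z in jig (mrad)",1e3*(c*z[0]+n*z[1]),1e3*(-n*z[0]+c*z[1]))
E
python3 -c "
from h import *
rep();tilt()"
```

```text
jig-frame F [-9.96 -0.03  2.55] M [-0.105  1.392 -0.081] pos [ 0.49482 -0.25258  0.04333] [-5.8200e-01 -3.0818e+00 -2.6000e-03] 15.6833 62.244919538497925
tool z in jig (mrad) -5.496843288047189 0.6736640194565213
```

The tool has pitched 5.5 mrad nose-down from arm compliance; I'll counter this so the bracket stays flat, and add a little push.

Request:
move_arm(motion=[[0.002,-0.0008,0.001,-0.0015,-0.0038,0,0.3],[0.004,-0.0016,0.002,-0.003,-0.0075,0,0.3],[0.004,-0.0016,0.002,-0.003,-0.0075,0,0.3],[0.004,-0.0016,0.002,-0.003,-0.0075,0,0.3],[0.004,-0.0016,0.002,-0.003,-0.0075,0,0.3]])

```text
time: 16.1
eef_pos: [0.4949, -0.2526, 0.0432]
tool_rot: [0.583, 3.087, 0.001]
wrist_force: [-9.2, 3.3, 1.7]
opening: 0.0391
finger_force: 62.1
```

```bash
python3 -c "
from h import *
rep();tilt()"
```

```text
jig-frame F [-9.74 -0.32  1.71] M [-0.134  1.508 -0.138] pos [ 0.49486 -0.25257  0.04323] [5.8300e-01 3.0867e+00 1.0000e-03] 16.1 62.05807328224182
tool z in jig (mrad) 0.18173153712178783 0.6762947322425927
```

Request:
move_arm(motion=[[0.004,-0.0016,0.001,-0.0006,-0.0015,0,0.3],[0.008,-0.0032,0.002,-0.0012,-0.003,0,0.3],[0.011,-0.0043,0.002,-0.0015,-0.0037,0,0.3],[0.011,-0.0043,0.002,-0.0015,-0.0037,0,0.3],[0.011,-0.0043,0.002,-0.0015,-0.0037,0,0.3],[0.011,-0.0043,0.002,-0.0015,-0.0037,0,0.3]])

```text
time: 16.6
eef_pos: [0.4949, -0.2526, 0.0432]
tool_rot: [0.583, 3.086, 0.001]
wrist_force: [-11.6, 2.6, 4.6]
opening: 0.039
finger_force: 62.3
```

```bash
python3 -c "
from h import *
rep();tilt()"
```

```text
jig-frame F [-11.76  -1.82   4.63] M [-0.199  2.055 -0.154] pos [ 0.49488 -0.25259  0.04322] [5.8270e-01 3.0858e+00 8.0000e-04] 16.6 62.2767698764801
tool z in jig (mrad) 1.1808254642870344 0.7478790890977818
```

Request:
move_arm(motion=[[0.003,-0.0035,0.003,0,0,0,0.3],[0.006,-0.0065,0.005,0,0,0,0.3],[0.0075,-0.0077,0.005,0,0,0,0.3],[0.0075,-0.0077,0.005,0,0,0,0.3],[0.0075,-0.0077,0.005,0,0,0,0.3],[0.0075,-0.0077,0.005,0,0,0,0.3],[0.0075,-0.0077,0.005,0,0,0,0.3]])

```text
time: 17.18
eef_pos: [0.4949, -0.2526, 0.0433]
tool_rot: [-0.583, -3.087, -0.002]
wrist_force: [-14.1, 5.7, 5.1]
opening: 0.0387
finger_force: 62.4
```

```bash
python3 -c "
from h import *
rep();tilt()
s=snap('wend')
b=manip.capture('side')[:,:,::-1]; a=cv2.imread('pics/wend.png')
cv2.imwrite('pics/end.png',np.hstack([cv2.resize(a[120:420,130:430],(400,400),interpolation=cv2.INTER_CUBIC),cv2.resize(b[90:190,240:340],(400,400),interpolation=cv2.INTER_CUBIC)]))
rep()"
```

```text
jig-frame F [-15.17   0.2    5.14] M [-0.13   2.273 -0.125] pos [ 0.49491 -0.2526   0.04326] [-5.8270e-01 -3.0869e+00 -2.1000e-03] 17.1833 62.449257373809814
tool z in jig (mrad) -0.47350515336825305 1.2987665758249745
jig-frame F [-14.35  -0.08   4.13] M [-0.098  2.283 -0.139] pos [ 0.49489 -0.25258  0.04324] [-5.8260e-01 -3.0868e+00 -2.1000e-03] 17.2833 62.44795560836792
```

View pics/end.png

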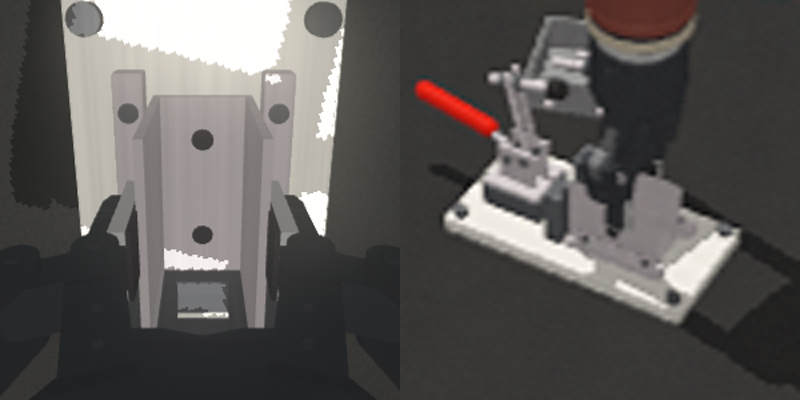

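The last view shows the bracket flat between the rails and square to the stop, and the side view shows it against the uprights. Push is about 14.5 N, of which roughly 2 N is bed drag. I'll hold briefly to check it is steady.

Request:
move_arm(motion=[[0,0,0,0,0,0,0.3],[0,0,0,0,0,0,0.3],[0,0,0,0,0,0,0.3],[0,0,0,0,0,0,0.3],[0,0,0,0,0,0,0.3],[0,0,0,0,0,0,0.3],[0,0,0,0,0,0,0.3],[0,0,0,0,0,0,0.3]])

```text
time: 17.95
eef_pos: [0.4949, -0.2526, 0.0433]
tool_rot: [-0.583, -3.087, -0.002]
wrist_force: [-13.5, 6.3, 5.6]
opening: 0.0393
finger_force: 62.4
```

```bash
python3 -c "
from h import *
rep();tilt()
s=manip.read_state(); f=s['wrist_force']; p=np.hypot(f[0],f[1])
if 11<p<17.5 and 2<f[2]+2.8<12: print('close',manip.close_job())
"
```

```text
jig-frame F [-14.9    0.9    5.56] M [-0.102  2.303 -0.131] pos [ 0.49491 -0.25259  0.04325] [-5.8270e-01 -3.0869e+00 -2.1000e-03] 17.95 62.44859576225281
tool z in jig (mrad) -0.4550091265661675 1.2967071553691638
the job is handed in; nothing more can be done
close None
```

The job is handed in at 18 s of 61 s, with the bracket still gripped by its legs, flat on the jig bed and square against the end stop; the hand pushes with about 15 N, an estimated 12 N of it reaching the stop after bed drag.

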